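# Swing the coffee dripper over the mug

## Task

The swing arm of the coffee dripper stand is locked between the mug and the drinking glass. Hook a fingertip under the ring of the spring pin (do not pinch the ring), gently lift the pin clear, swing the arm exactly one hole so that the dripper stands over the mug, never over the glass, and let the pin spring right down into that hole. Leave the mug, the glass and the honey jar where they stand.

Things in the scene. Friction and masses are not known exactly. Their poses are not given: they have to be found in the camera images.
- stand: Fixed dripper stand: wooden foot 150 mm across, steel post, level dark steel index quadrant (radius 122 mm, top at z = 144 mm). Origin on the table under the post, the arm's vertical pivot; x points along the middle hole, y to its left. Five 13 mm holes for the 10 mm round-ended pin lie 105 mm from the pivot, at -0.9, -0.45, 0, 0.45 and 0.9 rad from x (47 mm apart).
- dripper_arm (a joint): Angle of the arm about the pivot, rad; 0 = middle hole, where it starts; + = anticlockwise from above. Stops at -1 and 1. Slight friction (0.12 N m): it stays where left. A bright flat bar 26 mm wide, top at z = 158 mm (pivot knob 168 mm), runs from the pivot to a white dripper cone 240 mm out (108 mm across at its rim, z = 192 mm).
- plunger (a joint): Height of the spring pin, m: 0 = fully down in a hole, arm locked (0.015 rad of play either way); 0.014 = tip rides on the quadrant; travel ends at 0.045. Lifting takes about 5 N at first, 8 N at the top. Let go, it springs down, and slips into a hole if within about 4 mm of its centre.
- ring_centre (a point): Centre of the steel pull ring on the pin, z = 229 mm with the pin down; moves with pin and arm. Round bar 8 mm thick, 60 mm clear inside, on edge across the arm, its lowest point on the pin, its top leaning 34 degrees outwards (from the pivot), so a finger sloping down and outwards along the arm, 30 to 45 degrees off vertical, passes through. The arm is 71 mm below. Site x: outwards along the arm.
- ring_top (a point): Middle of the topmost part of the ring's bar (bar centre), 19 mm farther out and 28 mm higher than the ring's centre; a finger inside the ring lifts here.
- dripper_outlet (a point): Centre of the dripper's lower opening, 240 mm from the pivot, at z = 116 mm; swings with the arm.
- mug: White mug with black spots and a black handle, 94 mm high, 83 mm across, loose, at the next hole on one side. Origin on the table, 19 mm from the bowl's axis towards the handle.
- mug_axis (a point): Point on the bowl's axis of the mug, at its foot.
- tumbler: Clear drinking glass, 91 mm high, 80 mm across, loose, at the next hole on the other side. Origin at the centre of its foot.
- honey: Honey jar, 110 mm high, 71 mm across, loose, beside the stand. Origin at the centre of its foot.
There are look-alikes about, which are no part of the job. Leave any orange or pink look-alike of the mug alone.

How it is judged:
On the way:
1. the pin has been lifted clear of its hole (value of joint plunger above 0.016 m), for 0.1 s.
At the end, for the whole second after the job is handed in: The pin is fully down (within 3 mm) in the hole next to the middle one on the mug's side (arm within 0.03 rad of that hole), the dripper's outlet is within 25 mm of the mug's axis and at rest, and the mug, the glass and the honey jar are within 15 mm of where they stood (value of joint plunger below 0.003 m and horizontal distance between dripper_outlet and mug_axis below 0.025 m and (value of joint dripper_arm between 0.42 and 0.48 rad or value of joint dripper_arm between -0.48 and -0.42 rad) and velocity of joint dripper_arm between -0.05 and 0.05 rad/s and distance of each of mug, tumbler, honey from where it was at the start of the episode below 0.015 m); the robot touches nothing.
It fails at once if the arm is swung past the neighbouring hole (value of joint dripper_arm above 0.72 rad or value of joint dripper_arm below -0.72 rad).
It fails at once if the dripper is swung over the glass (horizontal distance between dripper_outlet and tumbler below 0.045 m).
It fails at once if the ring is pinched or wrenched (more than 30 N on it) (contact force between the fingers and plunger above 30 N).
It fails at once if the mug, the glass or the honey jar is pushed, lifted or tipped (distance of any of mug, tumbler, honey from where it was at the start of the episode above 0.02 m or angle between any of mug, tumbler, honey's own z axis and vertical above 0.2 rad).
It also fails if it takes over 48 s, if anything falls off the work surface, if the arm or the gripper's body presses on something with over 40 N, if the wrist force passes 120 N, or if a joint passes its speed limit or range.

## Robot

A 7-joint arm with a two-finger parallel gripper is mounted at the origin on a cart in front of the work surface, level with it; the furniture and walls round the work are solid. World frame = base frame: x ahead of the robot, y to its left, z up, the work surface at z = 0. Lengths are in m, angles in rad, forces in N, time in s.
With the tool pointing down it reaches from about 0.425 to 1.025 m from the base axis. Payload 3.6 kg.
Tool frame: the origin (TCP) lies midway between the tips of the shut fingers; the grasp point (between the pads) lies 19 mm behind it; z points along the fingers, y is the line along which they close (so a half turn about z gives the same grasp; the last joint's range is limited). The gripper opens to 85 mm and grips with 20 to 120 N. Pads are 22 mm wide; open, the fingers measure 114 mm over their backs; the gripper's body (76 mm by 85 mm) begins 54 mm behind the grasp point. The pads swing forward as they close: fully open they stand 13 mm farther back than shut.
Start: joints at [-1.377, 0.591, 0.048, 1.609, -0.033, 0.943, -0.034], TCP at [0.206, 0.695, 0.231] pointing down, gripper open.
Joint ranges: [-2.69, 2.69], [-0.47, 2.24], [-1.27, 1.36], [0.19, 2.51], [-1.53, 4.68], [0.08, 2.07], [-3.09, 3.09]. Speed limits (rad/s): [2.57, 2.57, 3.14, 3.14, 3.14, 3.14, 3.14].

## Interface

Orientations are given as a 3x3 rotation matrix whose columns are the frame's x, y, z axes.
In Python, from plant import bot gives the robot as it stands.
- The arm moves only by the tool apply_moves, never from a script. Its argument "commands" is a list of rows, each a list of 3 entries, a list of its own where there are three numbers: the closure in counts, from 0 (fully open) to 255 (shut), then the shift along the world's x, y, z in units of 30 mm (1.0 is 30 mm), then the turn, a rotation vector about the world's x, y, z in units of 10 degrees (1.0 is 10 degrees). In form: [[hand, [x, y, z], [ax, ay, az]], ...]. A call has 1 to 12 rows; each row is the pose to reach, as a shift and turn from the pose commanded when the call began; what a row does not reach only later rows make up. A row lasts 1/8 s, in which the tool goes at most 62.5 mm and 10.7 degrees, less where a joint would pass 70% of its speed; a pose out of reach is approached as far as the arm can. A call with a gripper value outside its range is refused whole. The fingers move at their own pace and stop on an object; "newtons" is the grip in N (left out, the last holds). Time passes only in rows, so rows that repeat a pose let the fingers close. It gives the time, the measured TCP pose, the force, the opening and the grip force at its end, in the units of the state.
- bot.observe(): the state, without advancing time (a new reading comes with each control period).
- bot.capture(name): name is "scene" or "side" or "wrist"; returns a dict with "frame" (420x560x3 uint8, blue, green, red), "depth" (420x560 float32, m along the optical axis (not along the pixel's ray), 0 where there is no reading), "mtx" (3x3 intrinsics, pixels), "world_to_cam" (4x4, takes a point from world to camera coordinates); the wrist camera has in their place "T_tool_cam" (4x4, takes a point from camera to tool coordinates, whose origin is the TCP and whose axes are the flange's). Camera axes: x right, y down, z forward; pixel columns grow to the right and rows downward; lengths in m; the calibration is good to about 2 mm. A picture is of the moment at which its call begins: read the wrist's pose just before it.
- bot.close_job(): hands the job in; it is judged then, once.
The state is a dict: "time": time; "joint_positions": joint angles; "qvel": joint speeds; "tau": joint torques, N m; "position": TCP position; "orientation": TCP orientation; "contact_force": force on the tool from outside, world axes, zero at the start; "torque": the same for the moment, N m; "width": opening from 0.0 (shut) to 1.0 (fully open); "grasp_force": force on a finger pad.
Only numpy, scipy, OpenCV 4.12 (cv2) and the standard library are available. Lean on these libraries where they do the work, as an engineer would, in place of code of your own. Each camera call takes 0.05 s, during which the arm holds its last target. There are 200 camera calls.

## Working session

There is one attempt and no reset: what is moved stays moved. The work goes in short steps, Python scripts to look and compute and a tool call to move; the robot and the scene stay as the last step left them, time stands still between calls to the robot, and variables do not carry over. Pictures are saved under pics/ and viewed, at most 11 in all, crops included, and the job is handed in when it is done.

Besides the shell and the picture viewer there is one more tool, called in YAML: its name, and indented under it one key for each argument. apply_moves: Moves the arm, as the interface text tells. Its arguments: {"type":"object","properties":{"commands":{"type":"array"},"newtons":{"type":"number"}},"required":["commands"]}

```bash
mkdir -p pics; ls
cat > h.py <<'E'
import numpy as np, cv2, pickle
from plant import bot
def cap(n,tag):
    s=bot.observe(); c=bot.capture(n); cv2.imwrite(f'pics/{tag}.png',c['frame']); c['state']=s
    pickle.dump(c,open(f'{tag}.pkl','wb')); return c
def load(tag): return pickle.load(open(f'{tag}.pkl','rb'))
def w2c(c):
    if 'world_to_cam' in c: return np.array(c['world_to_cam'])
    T=np.eye(4); T[:3,:3]=c['state']['orientation']; T[:3,3]=c['state']['position']
    return np.linalg.inv(T@np.array(c['T_tool_cam']))
def pix(c,u,v,d=None):
    if d is None:
        p=c['depth'][v-1:v+2,u-1:u+2]; p=p[p>0]; d=np.median(p) if len(p) else np.nan
    q=np.linalg.inv(c['mtx'])@[u,v,1]*d
    return (np.linalg.inv(w2c(c))@[*q,1])[:3]
def onz(c,u,v,z):
    M=np.linalg.inv(w2c(c)); r=M[:3,:3]@np.linalg.inv(c['mtx'])@[u,v,1]; o=M[:3,3]
    return o+r*(z-o[2])/r[2]
def proj(c,p):
    q=w2c(c)@[*p,1]; q=np.array(c['mtx'])@q[:3]; return q[:2]/q[2]
E
python3 - <<'E'
from h import *
np.set_printoptions(precision=3,suppress=True)
a=cap('scene','s0');b=cap('side','d0')
print(bot.observe())
for c in(a,b): print(np.linalg.inv(w2c(c)))
E
```

```text
pics
{'time': 0.1, 'joint_positions': array([-1.376,  0.592,  0.048,  1.61 , -0.033,  0.943, -0.034]), 'qvel': array([ 0.001, -0.002,  0.002, -0.005, -0.   ,  0.   , -0.001]), 'tau': array([  0.004, -54.999,   1.553, -19.882,   0.01 ,   0.004,   0.   ]), 'position': array([0.206, 0.694, 0.23 ]), 'orientation': array([[-0.959,  0.284, -0.   ],
       [ 0.284,  0.959, -0.002],
       [-0.   , -0.002, -1.   ]]), 'contact_force': array([ 0.594,  0.521, -0.062]), 'torque': array([-0.019, -0.041, -0.018]), 'grasp_force': 0.0, 'width': 0.9964819084759965}
[[ 0.686 -0.413  0.599 -0.093]
 [-0.728 -0.391  0.563 -0.743]
 [ 0.002 -0.822 -0.569  0.867]
 [ 0.     0.     0.     1.   ]]
[[-1.    -0.009 -0.008  0.647]
 [ 0.001  0.606 -0.795  0.809]
 [ 0.012 -0.795 -0.606  0.862]
 [ 0.     0.     0.     1.   ]]
```

View pics/s0.png

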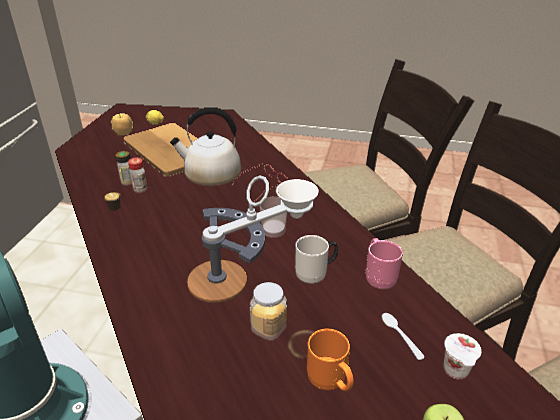

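View pics/d0.png

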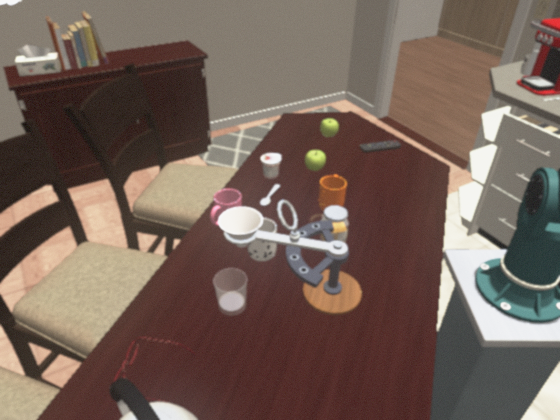

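Scene view: the knob is at (213,234), the ring around (259,190), the dripper at (297,193), the white mug at (312,258), the glass at (273,218) behind the dripper and the honey at (268,310). Side view: the knob is at (338,249), the ring at (288,214), the dripper at (240,225), the glass at (231,292) and the mug at (262,240).

Run:
```python
from h import *
np.set_printoptions(precision=3,suppress=True)
a=load('s0');b=load('d0')
print('knob',onz(a,213,233,.165),onz(b,338,248,.165))
print('foot',onz(a,217,281,.012), onz(b,332,291,.012))
print('rim',onz(a,297,190,.192),onz(b,240,223,.192))
print('ringtop d',pix(a,262,178),'mug top',onz(a,312,242,.094),'glass rim b',onz(b,231,277,.091),'honey top', onz(a,268,293,.11),'mug b',onz(b,262,225,.094))
cv2.imwrite('pics/c1.png',cv2.resize(np.hstack([a['frame'][150:350,170:370],b['frame'][180:380,190:390]]),(800,400),interpolation=cv2.INTER_CUBIC))
```

```text
knob [0.485 0.002 0.165] [0.496 0.027 0.165]
foot [0.487 0.005 0.012] [0.497 0.021 0.012]
rim [ 0.727 -0.043  0.192] [ 0.729 -0.03   0.192]
ringtop d [ 0.632 -0.014  0.256] mug top [ 0.689 -0.13   0.094] glass rim b [0.749 0.052 0.091] honey top [ 0.471 -0.189  0.11 ] mug b [ 0.68  -0.144  0.094]
```

View pics/c1.png

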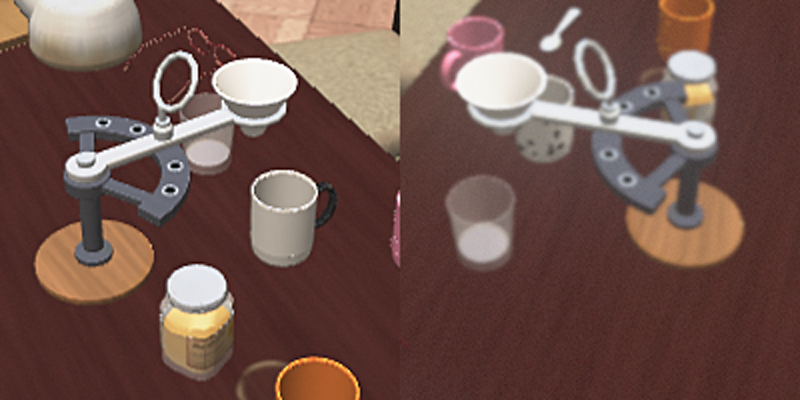

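The mug is on the clockwise side, at −0.45 rad relative. The two views differ by about 2 cm, so I check that against depth and a projected model.

Run:
```python
from h import *
np.set_printoptions(precision=3,suppress=True)
a=load('s0');b=load('d0')
for n,c in(('s',a),('d',b)):
    v,u=np.mgrid[0:420,0:560]; d=c['depth']; M=np.linalg.inv(w2c(c))
    q=np.stack([u,v,np.ones_like(u)],-1)@np.linalg.inv(c['mtx']).T*d[...,None]
    P=q@M[:3,:3].T+M[:3,3]; ok=d>0
    roi=(abs(P[...,0]-.6)<.25)&(abs(P[...,1])<.25)&ok
    t=P[roi&(abs(P[...,2])<.006)]; print(n,'table z',np.median(t[:,2]),len(t))
    ring=P[roi&(P[...,2]>.215)&(abs(P[...,0]-.6)<.06)]; print('ring',len(ring),ring.mean(0),ring.min(0),ring.max(0))
    k=P[roi&(P[...,2]>.15)&(P[...,2]<.178)&(np.hypot(P[...,0]-.49,P[...,1]-.012)<.06)]; print('knob',len(k),k.mean(0),k.min(0),k.max(0))
    bar=P[roi&(P[...,2]>.150)&(P[...,2]<.164)&(P[...,0]<.67)&(P[...,1]>-.1)]; print('bar',len(bar),bar.mean(0),cv2.fitLine(bar[:,:2].astype(np.float32),cv2.DIST_HUBER,0,.01,.01).ravel())
    rim=P[roi&(P[...,2]>.184)&(P[...,2]<.2)&(P[...,0]>.65)]; print('rim',len(rim),rim.min(0),rim.max(0))
    f=P[roi&(P[...,2]>.008)&(P[...,2]<.03)&(np.hypot(P[...,0]-.49,P[...,1]-.012)<.1)]; print('foot',len(f),np.percentile(f,1,0),np.percentile(f,99,0))
```

```text
s table z 0.000345208073384784 16053
ring 178 [ 0.619 -0.019  0.24 ] [ 0.594 -0.052  0.215] [0.638 0.02  0.263]
knob 365 [0.503 0.006 0.159] [ 0.47  -0.013  0.15 ] [0.55  0.039 0.171]
bar 688 [ 0.561 -0.008  0.157] [ 0.973 -0.232  0.56  -0.01 ]
rim 311 [ 0.673 -0.096  0.184] [0.781 0.01  0.195]
foot 1725 [ 0.422 -0.058  0.009] [0.561 0.081 0.028]
d table z -2.086472945228568e-05 21542
ring 174 [ 0.624 -0.011  0.241] [ 0.597 -0.048  0.216] [0.641 0.023 0.262]
knob 363 [0.51  0.018 0.159] [ 0.475 -0.007  0.15 ] [0.549 0.041 0.17 ]
bar 739 [0.568 0.003 0.157] [ 0.959 -0.282  0.558  0.008]
rim 332 [ 0.678 -0.096  0.184] [0.783 0.012 0.195]
foot 1570 [ 0.428 -0.045  0.009] [0.568 0.088 0.029]
```

```bash
cat >> h.py <<'E'
from scipy.spatial.transform import Rotation as Ro
np.set_printoptions(precision=3,suppress=True)
PIV=np.array([.492,.015]); TH0=-.237
def pose(th,tilt,yaw=0):
    """tool orientation for arm heading th"""
    o=np.array([np.cos(th),np.sin(th),0]); z=o*np.sin(tilt)-np.array([0,0,np.cos(tilt)])
    y=np.array([-o[1],o[0],0]); return np.stack([np.cross(y,z),y,z],1)
def delta(p,R):
    s=bot.observe(); r=Ro.from_matrix(R@np.array(s['orientation']).T).as_rotvec()
    return (np.array(p)-s['position'])/.03, np.degrees(r)/10
E
python3 - <<'E'
from h import *
R=pose(TH0,np.radians(42)); rc=np.array([*(PIV+.124*np.array([np.cos(TH0),np.sin(TH0)])),.229])
print(rc,R[:,2]); print(delta(rc-.1*R[:,2],R))
E
```

```text
[ 0.613 -0.014  0.229] [ 0.65  -0.157 -0.743]
(array([ 11.397, -23.096,   2.435]), array([-1.079, -4.059,  0.282]))
```

apply_moves:
  commands:
    - [255,[0,0,2],[0,0,0]]
    - [255,[0,0,4],[0,0,0]]
    - [255,[1,-2,5],[0,0,0]]
    - [255,[2,-4,5],[0,0,0]]
    - [255,[3,-6,5],[0,-0.5,0]]
    - [255,[4,-8,5],[-0.2,-1,0]]
    - [255,[5,-10,5],[-0.4,-1.5,0]]
    - [255,[6,-12,5],[-0.5,-2,0.1]]
    - [255,[7,-14,5],[-0.7,-2.5,0.2]]
    - [255,[8,-16,5],[-0.8,-3,0.2]]
    - [255,[9,-18,5],[-0.9,-3.5,0.3]]
    - [255,[10,-20,5],[-1.1,-4,0.3]]

```text
time: 1.6
position: [0.483, 0.1388, 0.3813]
orientation: [[-0.728, 0.233, 0.645], [0.171, 0.973, -0.158], [-0.664, -0.005, -0.748]]
contact_force: [1.6, -0.8, -0.8]
width: -0.001
grasp_force: 0.0
```

Run:
```python
from h import *
R=pose(TH0,np.radians(42)); rc=np.array([*(PIV+.124*np.array([np.cos(TH0),np.sin(TH0)])),.229])
s=bot.observe();print(s)
print(delta(rc-.1*R[:,2],R))
```

```text
{'time': 1.6, 'joint_positions': array([-1.1  , -0.036,  0.375,  2.322,  1.063,  0.689, -0.185]), 'qvel': array([ 0.466, -0.13 ,  0.389,  0.513,  1.647, -0.543, -0.732]), 'tau': array([ -3.224, -14.903,  -1.811, -19.622,   0.074,   0.707,   0.538]), 'position': array([0.483, 0.139, 0.381]), 'orientation': array([[-0.728,  0.233,  0.645],
       [ 0.171,  0.973, -0.158],
       [-0.664, -0.005, -0.748]]), 'contact_force': array([ 1.555, -0.843, -0.845]), 'torque': array([ 0.144,  0.614, -0.024]), 'grasp_force': 0.0, 'width': -0.0012164157465475028}
(array([ 2.15 , -4.574, -2.598]), array([ 0.02 , -0.045, -0.012]))
```

apply_moves:
  commands:
    - [255,[0.5,-1.5,0],[0,0,0]]
    - [255,[1.0,-2.5,0],[0,0,0]]
    - [255,[1.4,-3.1,-1],[0,0,0]]
    - [255,[1.4,-3.1,-2.0],[0,0,0]]
    - [255,[1.4,-3.1,-2.0],[0,0,0]]
    - [255,[1.4,-3.1,-2.0],[0,0,0]]

```text
time: 2.35
position: [0.5252, 0.0484, 0.322]
orientation: [[-0.729, 0.232, 0.644], [0.171, 0.973, -0.158], [-0.663, -0.005, -0.749]]
contact_force: [-0.1, -0.0, -0.1]
width: 0.002
grasp_force: 0.0
```

Run:
```python
from h import *
R=pose(TH0,np.radians(42)); rc=np.array([*(PIV+.124*np.array([np.cos(TH0),np.sin(TH0)])),.229])
s=bot.observe();print(s['joint_positions'],s['position'],s['contact_force'])
print(delta(rc-.1*R[:,2],R))
w=cap('wrist','w1');a=cap('scene','s1');b=cap('side','d1')
for c in(w,a,b): print(proj(c,rc),proj(c,rc+[*(.019*R[:2,2]/np.hypot(*R[:2,2])),.028]),proj(c,s['position']))
x=cv2.resize(np.hstack([a['frame'][110:310,170:370],b['frame'][110:310,190:390]]),(800,400),interpolation=cv2.INTER_CUBIC)
cv2.imwrite('pics/c2.png',x)
```

```text
[-0.937  0.076  0.556  2.41   1.432  0.368 -0.361] [0.525 0.048 0.322] [-0.146 -0.01  -0.125]
(array([ 0.744, -1.562, -0.624]), array([ 0.017, -0.053, -0.013]))
[232.165 207.796] [232.19 241.44] [272.928 258.707]
[256.38  190.814] [263.008 178.455] [208.15  160.461]
[288.889 215.185] [281.163 204.293] [332.39  198.562]
```

View pics/c2.png

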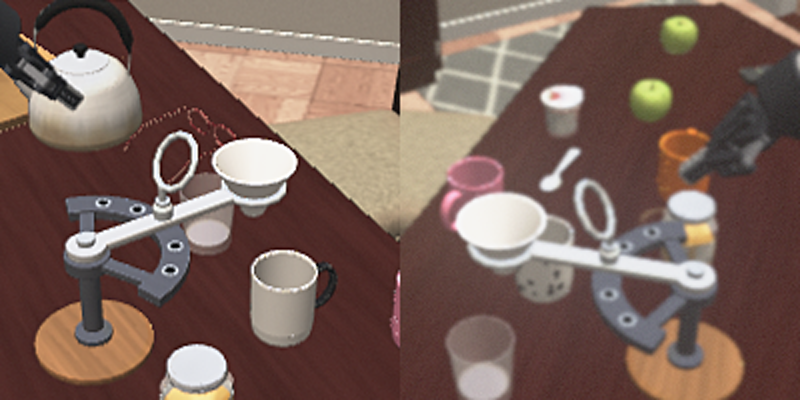

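View pics/w1.png

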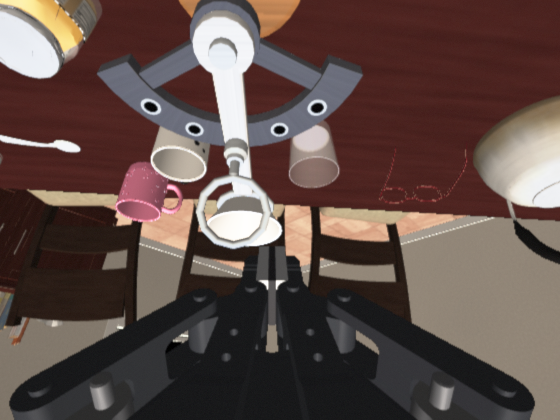

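The wrist view shows the ring centre at (233,211). My prediction was (232,208), so the estimate is good. Next I go to the pre-insert pose.

apply_moves:
  commands:
    - [255,[0.4,-0.8,-0.2],[0,0,0]]
    - [255,[0.74,-1.56,-0.6],[0,0,0]]
    - [255,[0.74,-1.56,-0.6],[0,0,0]]
    - [255,[0.74,-1.56,-0.6],[0,0,0]]

```text
time: 3.0
position: [0.5472, 0.0022, 0.3039]
orientation: [[-0.729, 0.232, 0.644], [0.171, 0.973, -0.157], [-0.663, -0.004, -0.749]]
contact_force: [0.1, -0.7, 0.3]
width: -0.006
grasp_force: 0.0
```

Run:
```python
from h import *
R=pose(TH0,np.radians(42)); rc=np.array([*(PIV+.124*np.array([np.cos(TH0),np.sin(TH0)])),.229])
s=bot.observe();print(s['joint_positions'],s['position'],s['contact_force'])
for k in(-.04,.028):print(delta(rc+k*R[:,2],R))
w=cap('wrist','w2')
print(proj(w,rc),proj(w,rc+[*(.019*R[:2,2]/np.hypot(*R[:2,2])),.028]),proj(w,s['position']),proj(w,s['position']+.1*np.array(s['orientation'])[:,2]))
cv2.imwrite('pics/w2.png',cv2.resize(w['frame'][100:400,140:420],None,fx=2,fy=2))
```

```text
[-0.808  0.141  0.606  2.414  1.782  0.232 -0.605] [0.547 0.002 0.304] [ 0.071 -0.679  0.287]
(array([ 1.311, -0.335, -1.507]), array([ 0.011, -0.052, -0.016]))
(array([ 2.785, -0.691, -3.191]), array([ 0.011, -0.052, -0.016]))
[271.868 206.447] [271.693 244.962] [272.926 258.705] [272.356 205.855]
```

View pics/w2.png

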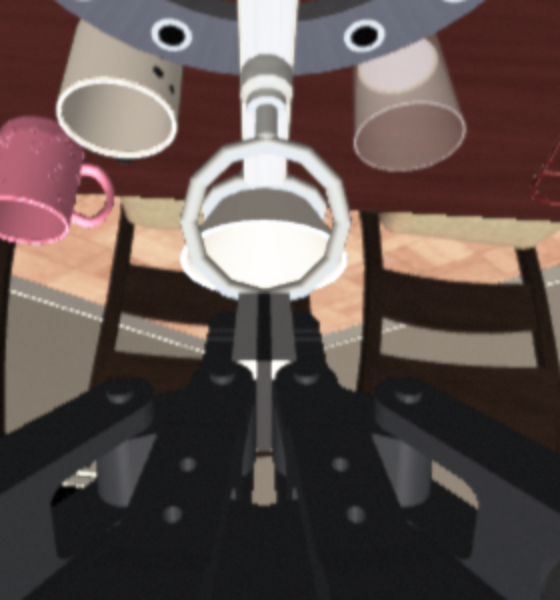

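The shut fingertips are lined up with the ring, whose centre is at about (272,209). Inserting.

apply_moves:
  commands:
    - [255,[0.6,-0.15,-0.7],[0,0,0]]
    - [255,[1.2,-0.3,-1.4],[0,0,0]]
    - [255,[1.7,-0.4,-1.9],[0,0,0]]
    - [255,[2.1,-0.5,-2.4],[0,0,0]]
    - [255,[2.5,-0.6,-2.8],[0,0,0]]
    - [255,[2.75,-0.68,-3.1],[0,0,0]]
    - [255,[2.75,-0.68,-3.1],[0,0,0]]

```text
time: 3.92
position: [0.6298, -0.0185, 0.2101]
orientation: [[-0.73, 0.232, 0.643], [0.171, 0.973, -0.158], [-0.662, -0.005, -0.749]]
contact_force: [-0.4, 0.5, 0.3]
width: 0.002
grasp_force: 0.0
```

Run:
```python
from h import *
R=pose(TH0,np.radians(42)); rc=np.array([*(PIV+.124*np.array([np.cos(TH0),np.sin(TH0)])),.229])
s=bot.observe();print(s['joint_positions'],s['position'],s['contact_force'])
print(R.T@(s['position']-rc))
a=cap('scene','s3');b=cap('side','d3')
x=cv2.resize(np.hstack([a['frame'][140:240,210:310],b['frame'][160:260,240:340]]),(800,400),interpolation=cv2.INTER_CUBIC)
cv2.imwrite('pics/c3.png',x)
```

```text
[-0.308  0.411  0.172  2.335  2.496  0.339 -1.288] [ 0.63  -0.018  0.21 ] [-0.395  0.472  0.262]
[-0.001 -0.     0.026]
```

View pics/c3.png

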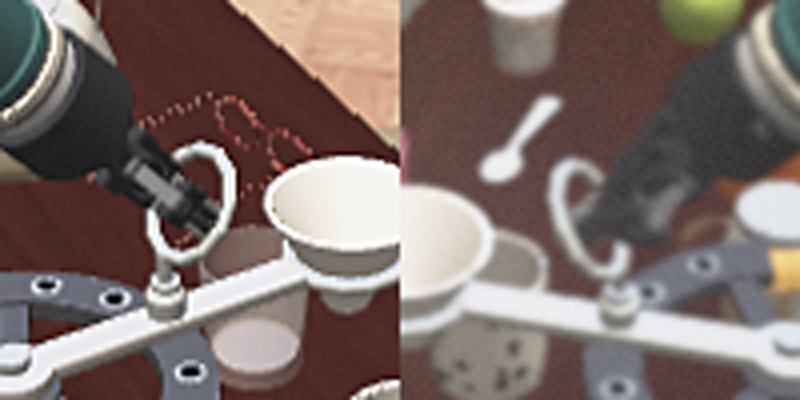

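The fingertip is through the ring, and the tip shows inside it in both views. I bring it up under the bar at right angles to the finger.

apply_moves:
  commands:
    - [255,[0.15,-0.03,0.13],[0,0,0]]
    - [255,[0.29,-0.07,0.27],[0,0,0]]
    - [255,[0.29,-0.07,0.35],[0,0,0]]
    - [255,[0.29,-0.07,0.45],[0,0,0]]
    - [255,[0.29,-0.07,0.45],[0,0,0]]

```text
time: 4.65
position: [0.6382, -0.0211, 0.2241]
orientation: [[-0.729, 0.233, 0.644], [0.171, 0.973, -0.158], [-0.663, -0.005, -0.749]]
contact_force: [0.0, 0.3, -0.4]
width: -0.0
grasp_force: 0.0
```

apply_moves:
  commands:
    - [255,[0,0,0.1],[0,0,0]]
    - [255,[0,0,0.2],[0,0,0]]
    - [255,[0,0,0.25],[0,0,0]]
    - [255,[0,0,0.3],[0,0,0]]
    - [255,[0,0,0.3],[0,0,0]]

```text
time: 5.28
position: [0.6366, -0.0206, 0.2314]
orientation: [[-0.732, 0.232, 0.64], [0.171, 0.973, -0.157], [-0.659, -0.005, -0.752]]
contact_force: [-2.3, 1.0, -5.0]
width: 0.001
grasp_force: 2.9
```

apply_moves:
  commands:
    - [255,[0,0,0.15],[0,0,0]]
    - [255,[0,0,0.3],[0,0,0]]
    - [255,[0,0,0.45],[0,0,0]]
    - [255,[0,0,0.6],[0,0,0]]
    - [255,[0,0,0.75],[0,0,0]]
    - [255,[0,0,0.75],[0,0,0]]

```text
time: 6.02
position: [0.6368, -0.0208, 0.2548]
orientation: [[-0.731, 0.232, 0.641], [0.171, 0.973, -0.157], [-0.66, -0.005, -0.751]]
contact_force: [-5.5, 2.2, -6.5]
width: 0.001
grasp_force: 4.2
```

Run:
```python
from h import *
s=bot.observe();print(s['joint_positions'],s['position'],s['contact_force'],s['torque'])
for t in('scene','side'):
    c=cap(t,'L'+t); v,u=np.mgrid[0:420,0:560]; d=c['depth']; M=np.linalg.inv(w2c(c))
    rt=np.array([*(PIV+.143*np.array([np.cos(TH0),np.sin(TH0)])),.257]); print([proj(c,rt+[0,0,h]) for h in(0,.02)])
a,b=load('Lscene'),load('Lside')
cv2.imwrite('pics/c4.png',cv2.resize(np.hstack([a['frame'][140:240,210:310],b['frame'][160:260,240:340]]),(800,400),interpolation=cv2.INTER_CUBIC))
```

```text
[-0.445  0.342  0.353  2.29   2.38   0.203 -1.156] [ 0.637 -0.021  0.255] [-5.528  2.157 -6.535] [0.678 2.352 0.063]
[array([263.008, 178.455]), array([262.896, 171.101])]
[array([281.163, 204.293]), array([281.311, 197.195])]
```

View pics/c4.png

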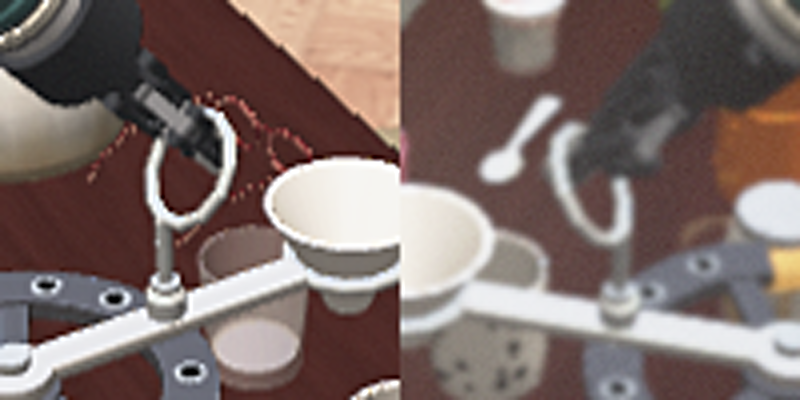

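The pin is lifted about 24 mm, since the ring rose about 9 px in the picture. Now I work out the swing arc.

Run:
```python
from h import *
s=bot.observe(); p=np.array(s['position'])
for a in np.arange(1,13)*-.0375:
    q=np.array([*PIV,p[2]])+Ro.from_rotvec([0,0,a]).apply(p-[*PIV,p[2]]); print(round(a,4),((q-p)/.03).round(2),round(np.degrees(a)/10,2))
```

```text
-0.0375 [-0.05 -0.18  0.  ] -0.21
-0.075 [-0.1  -0.36  0.  ] -0.43
-0.1125 [-0.16 -0.53  0.  ] -0.64
-0.15 [-0.23 -0.71  0.  ] -0.86
-0.1875 [-0.31 -0.88  0.  ] -1.07
-0.225 [-0.39 -1.05  0.  ] -1.29
-0.2625 [-0.48 -1.21  0.  ] -1.5
-0.3 [-0.57 -1.37  0.  ] -1.72
-0.3375 [-0.67 -1.53  0.  ] -1.93
-0.375 [-0.77 -1.69  0.  ] -2.15
-0.4125 [-0.88 -1.84  0.  ] -2.36
-0.45 [-1.   -1.98  0.  ] -2.58
```

apply_moves:
  commands:
    - [255,[-0.05,-0.18,0],[0,0,-0.21]]
    - [255,[-0.1,-0.36,0],[0,0,-0.43]]
    - [255,[-0.16,-0.53,0],[0,0,-0.64]]
    - [255,[-0.23,-0.71,0],[0,0,-0.86]]
    - [255,[-0.31,-0.88,0],[0,0,-1.07]]
    - [255,[-0.39,-1.05,0],[0,0,-1.29]]
    - [255,[-0.39,-1.05,0],[0,0,-1.29]]

```text
time: 7.0
position: [0.6252, -0.0513, 0.2544]
orientation: [[-0.675, 0.443, 0.59], [0.33, 0.897, -0.296], [-0.66, -0.005, -0.751]]
contact_force: [-5.8, 2.2, -7.2]
width: -0.001
grasp_force: 4.6
```

```bash
cat >> h.py <<'E'
def armang(tag):
    out=[]
    for t in('scene','side'):
        c=cap(t,tag+t); v,u=np.mgrid[0:420,0:560]; d=c['depth']; M=np.linalg.inv(w2c(c))
        q=np.stack([u,v,np.ones_like(u)],-1)@np.linalg.inv(c['mtx']).T*d[...,None]
        P=q@M[:3,:3].T+M[:3,3]
        r=np.hypot(P[...,0]-PIV[0],P[...,1]-PIV[1])
        rim=P[(d>0)&(P[...,2]>.184)&(P[...,2]<.2)&(r>.178)&(r<.31)]
        f=lambda x:np.abs(np.hypot(rim[:,0]-x[0],rim[:,1]-x[1])-.052)
        from scipy.optimize import least_squares
        x=least_squares(f,rim[:,:2].mean(0),loss='soft_l1',f_scale=.004).x
        out.append((t,len(rim),x,np.arctan2(x[1]-PIV[1],x[0]-PIV[0])))
    return out
E
python3 - <<'E'
from h import *
s=bot.observe();print(s['joint_positions'],s['position'],s['contact_force'],s['torque'])
print(np.arctan2(s['position'][1]-PIV[1],s['position'][0]-PIV[0]))
print(armang('m'))
E
```

```text
[-0.717  0.405  0.686  2.29   2.077  0.16  -1.076] [ 0.625 -0.051  0.254] [-5.755  2.223 -7.243] [1.207 2.248 0.025]
-0.4616850014715096
[('scene', 332, array([ 0.707, -0.095]), np.float64(-0.47197542688722405)), ('side', 295, array([ 0.711, -0.091]), np.float64(-0.45155051337501906))]
```

apply_moves:
  commands:
    - [255,[-0.09,-0.16,0],[0,0,-0.21]]
    - [255,[-0.18,-0.32,0],[0,0,-0.43]]
    - [255,[-0.28,-0.48,0],[0,0,-0.64]]
    - [255,[-0.38,-0.64,0],[0,0,-0.86]]
    - [255,[-0.49,-0.79,0],[0,0,-1.07]]
    - [255,[-0.61,-0.93,0],[0,0,-1.29]]
    - [255,[-0.61,-0.93,0],[0,0,-1.29]]

```text
time: 7.98
position: [0.6076, -0.0782, 0.2544]
orientation: [[-0.584, 0.631, 0.51], [0.471, 0.776, -0.42], [-0.661, -0.005, -0.751]]
contact_force: [-6.6, 5.7, -7.0]
width: 0.002
grasp_force: 5.4
```

Run:
```python
from h import *
import h
s=bot.observe();print(s['joint_positions'],s['position'],s['contact_force'],s['torque'])
print(np.arctan2(s['position'][1]-PIV[1],s['position'][0]-PIV[0]))
for r in armang('n'): print(r)
h.cap=lambda t,tag:load({'scene':'s0','side':'d0'}[t])
for r in h.armang('x'): print(r)
w=cap('wrist','w5') if 0 else bot.capture('wrist'); w['state']=s
cv2.imwrite('pics/w5.png',w['frame']); pickle.dump(w,open('w5.pkl','wb'))
for k in(-.9,-.45,0): print(proj(w,[*(PIV+.105*np.array([np.cos(TH0+k),np.sin(TH0+k)])),.144]))
```

```text
[-0.903  0.504  0.946  2.279  1.356  0.105 -0.569] [ 0.608 -0.078  0.254] [-6.585  5.678 -6.972] [ 1.862  2.153 -0.033]
-0.6787294051074452
('scene', 351, array([ 0.678, -0.139]), np.float64(-0.6924718057584581))
('side', 278, array([ 0.682, -0.135]), np.float64(-0.66933198669041))
('scene', 311, array([ 0.726, -0.044]), np.float64(-0.2473868486350974))
('side', 332, array([ 0.73 , -0.041]), np.float64(-0.22974018517284167))
[192.812  44.561]
[271.13   62.133]
[349.508  45.658]
```

View pics/w5.png

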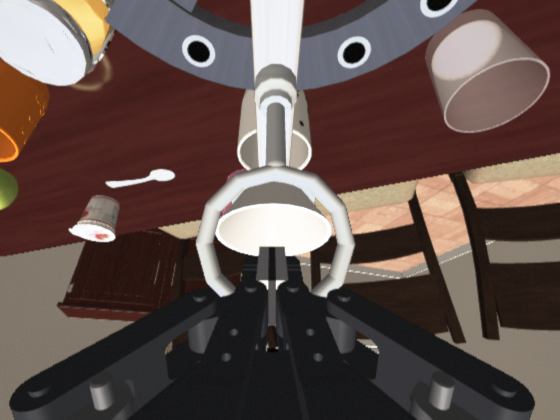

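By the rim fit the arm has turned −0.443 rad. In the wrist view it sits midway between the neighbouring holes at (199,50) and (354,50), so it is over the right hole. I lower the pin gently.

apply_moves:
  commands:
    - [255,[0,0,-0.12],[0,0,0]]
    - [255,[0,0,-0.24],[0,0,0]]
    - [255,[0,0,-0.36],[0,0,0]]
    - [255,[0,0,-0.48],[0,0,0]]
    - [255,[0,0,-0.6],[0,0,0]]
    - [255,[0,0,-0.72],[0,0,0]]
    - [255,[0,0,-0.84],[0,0,0]]
    - [255,[0,0,-0.96],[0,0,0]]
    - [255,[0,0,-1.08],[0,0,0]]
    - [255,[0,0,-1.08],[0,0,0]]

```text
time: 9.38
position: [0.6107, -0.0805, 0.2249]
orientation: [[-0.579, 0.632, 0.514], [0.47, 0.775, -0.423], [-0.666, -0.003, -0.746]]
contact_force: [-1.5, 1.9, -0.6]
width: 0.001
grasp_force: 1.2
```

Run:
```python
from h import *
s=bot.observe();print(s['joint_positions'],s['position'],s['contact_force'])
for r in armang('p'): print(r)
th=TH0-.45; o=np.array([np.cos(th),np.sin(th)])
a,b=load('pscene'),load('pside'); rc=np.array([*(PIV+.124*o),.229]); rt=np.array([*(PIV+.143*o),.257])
pa,pb=proj(a,rc),proj(b,rc); print(pa,pb,proj(a,rt),proj(b,rt))
for c,p,t in((a,pa,rt),(b,pb,rt)):
    c['k']=c['frame'].copy(); x,y=p.astype(int); 
    for z in(0,.014): cv2.circle(c['k'],tuple(proj(c,t+[0,0,z]).round().astype(int)),0,(0,0,255),-1)
    c['k']=c['k'][y-50:y+50,x-50:x+50]
cv2.imwrite('pics/c6.png',cv2.resize(np.hstack([a['k'],b['k']]),(800,400),interpolation=cv2.INTER_CUBIC))
R=np.array(s['orientation']); print(R.T@(s['position']-rc), R[:,2])
```

```text
[-0.747  0.499  0.728  2.295  1.805  0.209 -1.039] [ 0.611 -0.08   0.225] [-1.543  1.906 -0.581]
('scene', 350, array([ 0.678, -0.139]), np.float64(-0.6923449583266295))
('side', 280, array([ 0.682, -0.136]), np.float64(-0.671467560382592))
[263.977 202.883] [298.64  202.816] [272.162 192.009] [292.817 190.393]
[-0.018  0.001  0.022] [ 0.514 -0.423 -0.746]
```

View pics/c6.png

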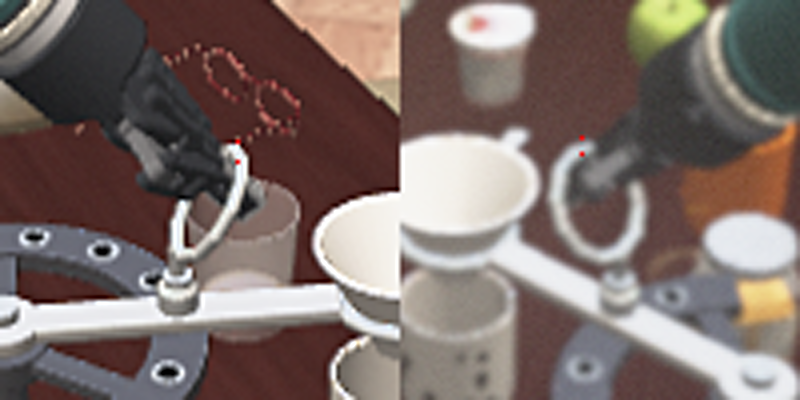

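The pin stem is down on its collar and the ring matches the seated height. I back the finger off to the ring's centre.

apply_moves:
  commands:
    - [255,[-0.1,0.08,-0.13],[0,0,0]]
    - [255,[-0.2,0.17,-0.25],[0,0,0]]
    - [255,[-0.31,0.25,-0.36],[0,0,0]]
    - [255,[-0.31,0.25,-0.36],[0,0,0]]
    - [255,[-0.31,0.25,-0.36],[0,0,0]]

```text
time: 10.1
position: [0.599, -0.0733, 0.2122]
orientation: [[-0.582, 0.633, 0.51], [0.471, 0.774, -0.423], [-0.663, -0.005, -0.749]]
contact_force: [-0.5, 1.2, -0.2]
width: 0.001
grasp_force: 0.0
```

Run:
```python
from h import *
s=bot.observe();print(s['joint_positions'],s['position'],s['contact_force'])
th=TH0-.443; rc=np.array([*(PIV+.124*np.array([np.cos(th),np.sin(th)])),.229])
R=np.array(s['orientation']); print(R.T@(s['position']-rc), -R[:,2]*.13/.03)
```

```text
[-0.721  0.497  0.661  2.322  1.857  0.254 -1.114] [ 0.599 -0.073  0.212] [-0.523  1.173 -0.186]
[ 0.    -0.001  0.022] [-2.211  1.832  3.245]
```

apply_moves:
  commands:
    - [255,[-0.34,0.28,0.5],[0,0,0]]
    - [255,[-0.68,0.56,1.0],[0,0,0]]
    - [255,[-1.02,0.85,1.5],[0,0,0]]
    - [255,[-1.36,1.13,2.0],[0,0,0]]
    - [255,[-1.7,1.41,2.5],[0,0,0]]
    - [255,[-2.1,1.7,3.3],[0,0,0]]
    - [255,[-2.1,1.7,3.8],[0,0,0]]
    - [255,[-2.1,1.7,3.8],[0,0,0]]
    - [255,[-2.1,1.7,3.8],[0,0,0]]

```text
time: 11.22
position: [0.5357, -0.0223, 0.3257]
orientation: [[-0.582, 0.633, 0.51], [0.472, 0.774, -0.423], [-0.662, -0.006, -0.749]]
contact_force: [0.7, -0.2, -0.2]
width: 0.002
grasp_force: 0.0
```

Run:
```python
from h import *
s=bot.observe();print(s['joint_positions'],s['position'],s['contact_force'])
for r in armang('q'): print(r)
th=TH0-.443; o=np.array([np.cos(th),np.sin(th)])
a,b=load('qscene'),load('qside'); rt=np.array([*(PIV+.143*o),.257]);k=[]
for c in(a,b):
    x,y=proj(c,rt).astype(int)
    im=cv2.resize(c['frame'][y-50:y+100,x-75:x+75],None,fx=8/3,fy=8/3,interpolation=cv2.INTER_CUBIC)
    for z in(0,.014): 
        p=(proj(c,rt+[0,0,z])-[x-75,y-50])*8/3; cv2.circle(im,tuple(p.round().astype(int)),2,(0,0,255),-1)
    k.append(im)
cv2.imwrite('pics/c7.png',np.hstack(k))
# depth-based ring top height
for n,c in(('s',a),('d',b)):
    v,u=np.mgrid[0:420,0:560]; d=c['depth']; M=np.linalg.inv(w2c(c))
    P=(np.stack([u,v,np.ones_like(u)],-1)@np.linalg.inv(c['mtx']).T*d[...,None])@M[:3,:3].T+M[:3,3]
    r=P[(d>0)&(P[...,2]>.215)&(P[...,2]<.3)&(np.hypot(P[...,0]-rt[0]+.01,P[...,1]-rt[1])<.045)]; print(len(r),r.mean(0),r.max(0))
```

```text
[-1.119  0.194  0.85   2.318  1.068  0.516 -0.33 ] [ 0.536 -0.022  0.326] [ 0.68  -0.194 -0.221]
('scene', 353, array([ 0.677, -0.14 ]), np.float64(-0.6948969997489467))
('side', 275, array([ 0.682, -0.136]), np.float64(-0.6727941185779376))
170 [ 0.59  -0.072  0.24 ] [ 0.615 -0.032  0.261]
168 [ 0.598 -0.066  0.241] [ 0.622 -0.033  0.262]
```

View pics/c7.png

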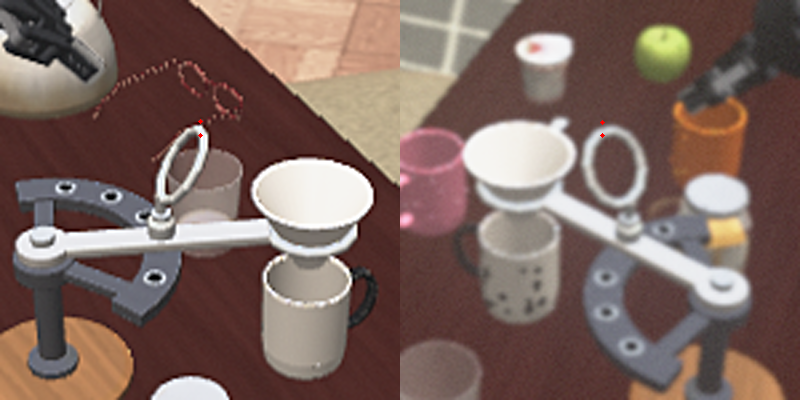

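The ring is back at its seated height (mean z 0.240, as at the start). The arm has turned about −0.445 rad, the dripper stands over the mug and the robot is clear. Handing in.

```bash
python3 -c "
from plant import bot
print(bot.close_job())"
```

```text
the job is handed in; nothing more can be done
None
```

I handed the job in; the hand-in returned no verdict. By my last measurements the pin is fully down in the next hole on the mug's side, with the arm turned about −0.445 rad. In the last picture the dripper stands over the mug and the robot is clear. I didn't touch the mug, glass or honey jar, but didn't re-measure where they stand.

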